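# Lock the carving fixture with its blind pin

### The arm

A 6-joint arm with a two-finger parallel gripper is mounted at the origin on the work surface. World frame = base frame: x ahead of the robot, y to its left, z up, the work surface at z = 0. Lengths are in m, angles in degrees, forces in N, time in s.
With the tool pointing down it reaches from about 0.325 to 0.85 m from the base axis. Payload 15.5 kg.
Tool frame: the origin (TCP) lies midway between the tips of the shut fingers; the grasp point (between the pads) lies 19 mm behind it; z points along the fingers, y is the line along which they close (so a half turn about z gives the same grasp; the last joint's range is limited). The gripper opens to 91 mm and grips with 3 to 60 N. Pads are 32 mm wide; open, the fingers measure 118 mm over their backs; the gripper's body (76 mm by 178 mm) begins 60 mm behind the grasp point.
Start: joints at [-80.701, 28.281, 77.091, -0, 74.628, -5.472], TCP at [0.159, -0.604, 0.214] pointing down, gripper open.
Joint ranges: [-166.48, 166.48], [-47.26, 123.95], [12.59, 153.08], [-70.14, 250.14], [6.76, 159.57], [-176.63, 176.63]. Speed limits (degrees/s): [108.29, 108.29, 147.25, 172.46, 172.46, 172.46].

### API

Orientations are given as a 3x3 rotation matrix whose columns are the frame's x, y, z axes.
In Python, from bench import ctrl gives the robot as it stands. The module is installed in compiled form; this text tells all that it offers. Calls block until the motion is done:
- ctrl.goto(position, orientation): joint-space move of the TCP to a pose.
- ctrl.move_l(position, vel=0.15, ori=None, contact_N=None): straight line of the TCP; ori=None keeps the orientation; vel is the mean speed in m/s. With contact_N (N) it stops when the force on the tool has changed by that much, and returns True; else False.
- ctrl.movej(angles): joint-space move.
- ctrl.command_gripper(opening): opening from 0.0 (shut) to 1.0 (fully open); the grip force is fixed at half the most; returns when the fingers have stopped.
- ctrl.sleep(seconds).
- ctrl.ik(position, orientation): joint angles nearest the present ones, or None.
- ctrl.read_camera(name): name is "scene" or "top" or "wrist"; returns the picture (480x640x3 uint8, blue, green, red); there is no depth.
- ctrl.camera_params(name): a dict with "fx", "fy", "cx", "cy" (pixels), "pose" (4x4, takes a point from camera to world coordinates); the wrist camera has in their place "T_tool_cam" (4x4, takes a point from camera to tool coordinates, whose origin is the TCP and whose axes are the flange's). Camera axes: x right, y up, looking along -z (the intrinsics and any distortion apply to the point x, -y, -z); pixel columns grow to the right and rows downward; lengths in m; the calibration is good to about 2 mm. The wrist camera is an equidistant fisheye: a pixel r from the principal point sees the ray r / f radians off the axis. A picture is of the moment at which its call begins: read the wrist's pose just before it. camera_params takes no time and is no camera call.
A pose or a line that the arm cannot do raises ctrl.MotionError and nothing moves.
- ctrl.sign_off(): hands the job in; it is judged then, once.
Readings, each from a call of its own:
- ctrl.current_t(): time.
- ctrl.current_q(): joint angles.
- ctrl.current_dq(): joint speeds.
- ctrl.current_effort(): joint torques, N m.
- ctrl.current_tool_pos(): TCP position.
- ctrl.current_eef_rot(): TCP orientation.
- ctrl.current_contact_force(): force on the tool from outside, world axes, zero at the start.
- ctrl.current_wrist_torque(): the same for the moment, N m.
- ctrl.current_grip_width(): opening from 0.0 (shut) to 1.0 (fully open).
- ctrl.current_grasp_force(): force on a finger pad.
Only numpy, scipy, OpenCV 4.12 (cv2) and the standard library are available. Lean on these libraries where they do the work, as an engineer would, in place of code of your own. Each camera call takes 0.05 s, during which the arm holds its last target. There are 200 camera calls.

### The job

Take the square-headed steel lock pin out of the wooden rack and put it through the brush-covered slot in the top of the carving fixture. The pin hole is in a sprung block out of sight under the cover, anywhere along the slot: feel for it gently with the pin tip, let the pin drop in, seat it fully home so that it stands upright with its collar on the cover, and let go. Be gentle: until it is home, never press or knock the pin hard (beyond about 25 N) against the cover or the hidden block; leave the other two tools in the rack and the loose jade piece where they are.

Things in the scene. Friction and masses are not known exactly. Their poses are not given: they have to be found in the camera images.
- pin_head (a point): Centre of the square head (24 x 24 mm, 40 mm high, faces along the point's x and y, z up the pin) of the loose steel lock pin, about 0.18 kg. Under the head a round collar 28 mm across, 4 mm thick, its underside 24 mm below this point. It stands in one of the rack's 13 mm holes, collar on the rack's top, and lifts straight out.
- pin_tip (a point): Centre of the lock pin's tip face, 56 mm below the head's centre. Below the collar the shank is round, 10 mm across and 32 mm long; its last 3 mm taper to a flat tip 8 mm wide.
- rack: Fixed light wooden rack, 200 x 60 mm (x, y), 45 mm high, origin at the centre of its underside. Three holes in a row along its x, 65 mm apart, the middle one at its centre; which tool stands in which hole varies.
- fixture: Fixed green carving fixture, aluminium cover 240 mm (x) by 110 mm (y), top 70 mm above the table; origin on the table below the slot's centre. From 120 to 246 mm along +x a vise with a jade block, up to 101 mm high. Its hidden block (under the slot) cannot be slid but is sprung: it gives way downwards from about 2 N on, 1 N more per mm, for 6 mm, then is solid.
- slot (a point): Slot centre, on the cover's top. Slot 86 mm along the point's x, 14 mm wide (y), z up; plate 8 mm thick. A black dust brush hides the inside and does not resist. 14 mm below the cover's top is the sprung block's flat top with one 12.5 mm through hole, 14 mm deep, free room below, on the slot's centre line within 32 mm of its centre. Over the hole the block's upward push on the tip vanishes.
- buff_wheel (a point): Centre of the round white buffing wheel, 38 mm across and 12 mm thick, of a loose mandrel standing in another rack hole; overall it reaches 40 mm above the rack. Bystander.
- awl_handle (a point): Centre of the round dark wooden handle, 22 mm across, of a loose awl standing in the third rack hole; it reaches 42 mm above the rack. Bystander.
- jade_mid (a point): Centre of a loose rough jade piece, 60 x 45 x 34 mm, lying on the table. Bystander.
Things that resemble listed ones, but are neither listed nor needed, are in the scene too. What is shaped like the part that bears pin_head but turquoise is not meant.

How it is judged (in metres and radians):
At the end, for the whole second after the job is handed in: The pin stands in the slot, upright within 7 degrees, with its collar within 2.5 mm of the cover's top (which only the hidden hole allows), and stays there (z of pin_head in the frame of slot between 0.015 and 0.0265 m and angle between pin_head's own z axis and vertical below 0.12 rad and horizontal distance between pin_head and slot below 0.045 m and y of pin_head in the frame of slot between -0.006 and 0.006 m); the robot touches nothing.
It fails at once if Before it is home, the pin is pressed or knocked against the fixture or its hidden block with more than 25 N (contact force between pin and fixture above 25 N and z of pin_head in the frame of slot above 0.0265 m).
It fails at once if The buffing mandrel, the awl or the jade piece is moved more than 30 mm (distance of any of buff_wheel, awl_handle, jade_mid from where it was at the start of the episode above 0.03 m).
It also fails if it takes over 72 s, if anything falls off the work surface, if the arm or the gripper's body presses on something with over 40 N, if the wrist force passes 120 N, or if a joint passes its speed limit or range.

## Working session

There is one attempt and no reset: what is moved stays moved. The work goes in short steps, each a Python script; the robot and the scene stay as the last script left them, time stands still between calls to the robot, and variables do not carry over. Pictures are saved under pics/ and viewed, at most 10 in all, crops included, and the job is handed in when it is done.

```bash
mkdir -p pics
python3 - <<'E'
from bench import ctrl
import cv2,numpy as np
np.set_printoptions(precision=4,suppress=True)
for n in("scene","top","wrist"):
    cv2.imwrite(f"pics/{n}0.png",ctrl.read_camera(n)); print(n,ctrl.camera_params(n))
print(ctrl.current_t(),ctrl.current_tool_pos(),ctrl.current_eef_rot())
E
```

```text
scene {'fx': 562.2673568308348, 'fy': 562.2673568308348, 'cx': 322.7338697995494, 'cy': 230.24539561502718, 'pose': array([[ 0.292 , -0.6704,  0.6821,  1.0478],
       [ 0.9563,  0.1926, -0.2201, -0.0888],
       [ 0.0162,  0.7165,  0.6974,  0.614 ],
       [ 0.    ,  0.    ,  0.    ,  1.    ]])}
top {'fx': 596.2587664248964, 'fy': 596.2587664248964, 'cx': 313.5141076790162, 'cy': 236.1594876900902, 'pose': array([[ 0.0215,  0.9853, -0.1695,  0.3727],
       [-0.9996,  0.0246,  0.0161,  0.0681],
       [ 0.02  ,  0.1691,  0.9854,  0.9419],
       [ 0.    ,  0.    ,  0.    ,  1.    ]])}
wrist {'fx': 371.64829954431775, 'fy': 371.64829954431775, 'cx': 314.782646232908, 'cy': 240.60674576681026, 'T_tool_cam': array([[-0.0004,  0.9694,  0.2453,  0.0676],
       [ 1.    ,  0.0006, -0.0006,  0.0017],
       [-0.0007,  0.2453, -0.9694, -0.1697],
       [ 0.    ,  0.    ,  0.    ,  1.    ]])}
0.15 [ 0.1593 -0.6041  0.2135] [[ 0.967   0.2549 -0.0001]
 [ 0.2549 -0.967   0.0009]
 [ 0.0001 -0.0009 -1.    ]]
```

View pics/top0.png

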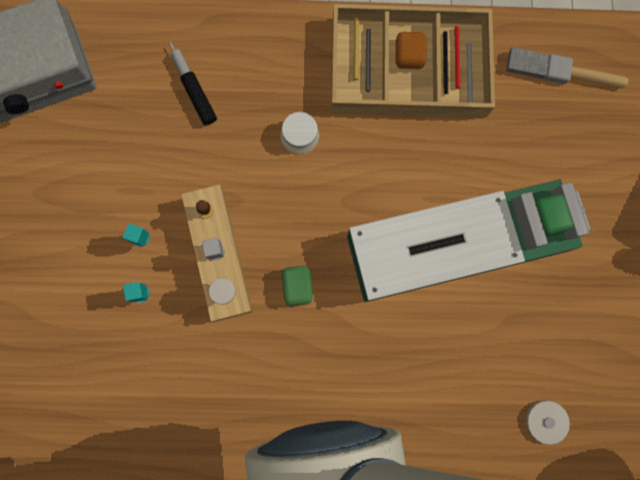

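View pics/scene0.png

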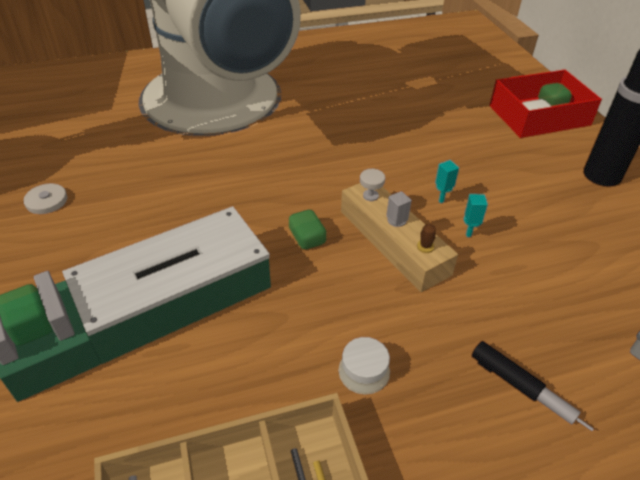

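The top view shows the rack with three tools: the awl (203,208), a grey square head (212,248) and the white wheel (222,291). The turquoise lookalikes are at (136,235) and (136,292), standing outside the rack. The pin is the grey square one at (212,248): it is steel-coloured and stands in the rack, and the scene view shows it at (399,209). The slot is at (437,244) and the jade piece at (297,286).

```bash
cat > h.py <<'E'
from bench import ctrl
import cv2,numpy as np
np.set_printoptions(precision=4,suppress=True)
def cast(o,d,z): return o+d*(z-o[2])/d[2]
def px2w(name,u,v,z):
    p=ctrl.camera_params(name); T=p["pose"]
    d=T[:3,:3]@np.array([(u-p["cx"])/p["fx"],-(v-p["cy"])/p["fy"],-1.])
    return cast(T[:3,3],d,z)
def wpose():
    T=np.eye(4);T[:3,:3]=ctrl.current_eef_rot();T[:3,3]=ctrl.current_tool_pos()
    return T@ctrl.camera_params("wrist")["T_tool_cam"]
def wpx(T,u,v,z):
    p=ctrl.camera_params("wrist"); x=(u-p["cx"])/p["fx"];y=(v-p["cy"])/p["fy"];r=np.hypot(x,y)+1e-12
    d=T[:3,:3]@np.array([np.sin(r)*x/r,-np.sin(r)*y/r,-np.cos(r)])
    return cast(T[:3,3],d,z)
def down(yaw): # tool y (closing) axis at 'yaw' (rad) in world
    c,s=np.cos(yaw),np.sin(yaw); y=np.array([c,s,0]);z=np.array([0,0,-1.]);return np.c_[np.cross(y,z),y,z]
E
python3 - <<'E'
from h import *
im=cv2.imread("pics/top0.png"); hsv=cv2.cvtColor(im,cv2.COLOR_BGR2HSV)
def rect(m,x0,y0,x1,y1,z,tag):
    w=np.zeros_like(m);w[y0:y1,x0:x1]=m[y0:y1,x0:x1]
    c=max(cv2.findContours(w,cv2.RETR_EXTERNAL,cv2.CHAIN_APPROX_NONE)[0],key=cv2.contourArea)
    b=cv2.boxPoints(cv2.minAreaRect(c)); W=np.array([px2w("top",*q,z) for q in b])[:,:2]
    e=W[1]-W[0];f=W[2]-W[1]; L=e if np.linalg.norm(e)>np.linalg.norm(f) else f
    print(tag,b.mean(0),W.mean(0),np.linalg.norm(e),np.linalg.norm(f),np.degrees(np.arctan2(L[1],L[0])))
g=cv2.cvtColor(im,cv2.COLOR_BGR2GRAY)
rect((g<60).astype(np.uint8),395,225,480,265,.07,"slot")
sat=hsv[...,1]
rect((sat<70).astype(np.uint8),195,232,230,264,.08,"pin")
rect((sat<70).astype(np.uint8),203,270,240,310,.08,"wheel")
E
```

```text
slot [436.2942 244.1765] [ 0.5152 -0.129 ] 0.08270838643492921 0.010888712902676425 -74.55434815993016
pin [213.1471 249.0882] [0.4983 0.1998] 0.02986079735578488 0.03198381128044175 -163.5410784698414
wheel [222.  290.5] [0.4384 0.1841] 0.03746213619786689 0.035984587285574 -88.654304109828
```

Run:
```python
from h import *
R=down(np.radians(-75.4))
ctrl.goto([0.498,0.20,0.20],R); ctrl.sleep(0.2)
T=wpose();im=ctrl.read_camera("wrist");cv2.imwrite("pics/w1.png",im);np.save("w1.npy",T)
print(ctrl.current_t(),ctrl.current_q(),ctrl.current_tool_pos())
cv2.imwrite("pics/w1c.png",cv2.resize(im[130:380,165:465],None,fx=2.4,fy=2.4,interpolation=cv2.INTER_CUBIC))
```

```text
3.4583 [15.4792 22.0628 90.6241 -0.0021 67.3122 90.8995] [0.4981 0.1998 0.2   ]
```

View pics/w1c.png

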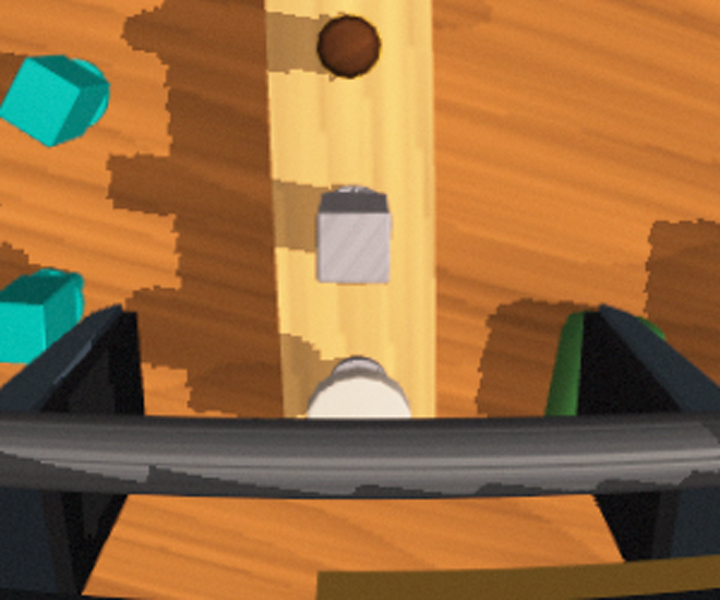

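The crop confirms it: a grey-lilac steel square head stands in the middle of the rack at crop (353,247), its faces nearly in line with the tool. The turquoise ones are at left (55,100) and (40,315), the awl at (349,46) and the wheel at (358,400).

Run:
```python
from h import *
im=cv2.imread("pics/w1.png");T=np.load("w1.npy");hsv=cv2.cvtColor(im,cv2.COLOR_BGR2HSV)
m=((hsv[...,1]<70)&(hsv[...,2]>120)).astype(np.uint8);w=np.zeros_like(m)
w[212:255,290:335]=m[212:255,290:335]
c=max(cv2.findContours(w,cv2.RETR_EXTERNAL,cv2.CHAIN_APPROX_NONE)[0],key=cv2.contourArea)
b=cv2.boxPoints(cv2.minAreaRect(c))
W=np.array([wpx(T,*q,.089) for q in b])[:,:2];print(b,W.mean(0))
yaws=[]
for i in range(4):
    e=W[(i+1)%4]-W[i];a=np.degrees(np.arctan2(e[1],e[0]));print(np.linalg.norm(e),a);yaws.append((a+75.4+45)%90-45)
yaw=-75.4+np.mean(yaws);p=W.mean(0);print(yaw)
R=down(np.radians(yaw))
ctrl.command_gripper(0.6)
ctrl.goto([*p,0.13],R)
ctrl.move_l([*p,0.056],vel=0.1,contact_N=6) and print("CONTACT")
f0=ctrl.current_contact_force()
ctrl.command_gripper(0.0)
print(ctrl.current_grip_width()*91,ctrl.current_grasp_force(),ctrl.current_tool_pos(),f0,ctrl.current_contact_force(),ctrl.current_t())
np.save("grasp.npy",[*p,yaw])
```

```text
[[297. 247.]
 [297. 217.]
 [327. 217.]
 [327. 247.]] [0.5013 0.2009]
0.023871720538042877 13.912499671366689
0.023042842006038722 -75.48154608318174
0.023862938872522214 -165.0210316317941
0.023487099737027343 104.53850001498601
-75.51289450715578
23.78870940570056 30.000430941581726 [0.5014 0.2009 0.0562] [ 0.4558 -0.1206 -0.4475] [-0.2561  1.0891  3.96  ] 6.025
```

Run:
```python
from h import *
x,y,yaw=np.load("grasp.npy");R=down(np.radians(yaw))
ctrl.move_l([x,y,0.11],vel=0.06)
ctrl.goto([x,y,0.2],R)
ctrl.goto(np.array([0.515,-0.129,0.2])-0.06*R[:,0],R);ctrl.sleep(.3)
T=wpose();np.save("w2.npy",T);im=ctrl.read_camera("wrist");cv2.imwrite("pics/w2.png",im)
print(ctrl.current_grip_width()*91,ctrl.current_contact_force(),ctrl.current_t())
```

```text
24.088746405986864 [-0.4564  0.5616 -1.9868] 9.1833
```

View pics/w2.png

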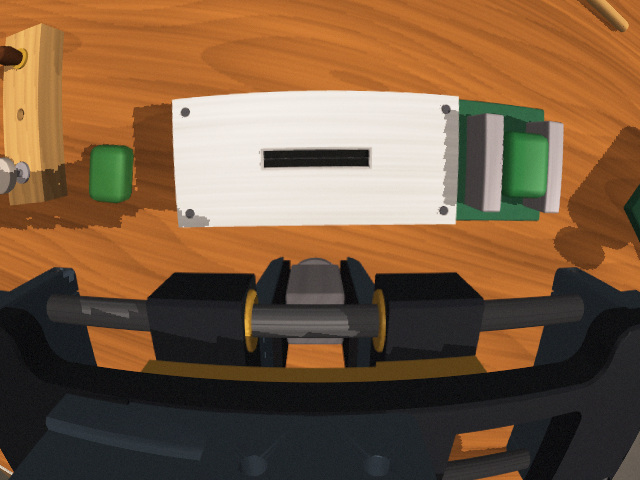

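The wrist view shows the dark slot running horizontally from (262,158) to (370,158). The rack hole at (20,114) is empty and the pin is held between the fingers at (315,285).

Run:
```python
from h import *
im=cv2.imread("pics/w2.png");T=np.load("w2.npy");g=cv2.cvtColor(im,cv2.COLOR_BGR2GRAY)
w=np.zeros_like(g);w[135:185,240:395]=g[135:185,240:395]<110
c=max(cv2.findContours(w,cv2.RETR_EXTERNAL,cv2.CHAIN_APPROX_NONE)[0],key=cv2.contourArea)
P=np.array([wpx(T,*q,.07)[:2] for q in c[:,0]],np.float32)*1000
(cx,cy),(a,b),ang=cv2.minAreaRect(P);bp=cv2.boxPoints(((cx,cy),(a,b),ang))
e=max([bp[1]-bp[0],bp[2]-bp[1]],key=np.linalg.norm);yaw=np.arctan2(e[1],e[0])
if np.sin(yaw)>0: yaw+=np.pi
yaw=(yaw+np.pi)%(2*np.pi)-np.pi
S=np.array([cx,cy])/1000;print(S,a,b,np.degrees(yaw))
np.save("slot.npy",[*S,yaw]);R=down(yaw)
ctrl.goto([*S,0.14],R);ctrl.sleep(.3);print("f",ctrl.current_contact_force())
hit=ctrl.move_l([*S,0.105],vel=0.02,contact_N=3)
print(hit,ctrl.current_tool_pos(),ctrl.current_contact_force(),ctrl.current_t())
```

```text
[ 0.5163 -0.131 ] 13.753463745117188 83.93766784667969 -74.9048
f [-0.0831  0.5551 -0.9809]
False [ 0.5163 -0.131   0.1051] [ 0.3834  0.1165 -2.2639] 11.8167
```

Run:
```python
from h import *
sx,sy,yaw=np.load("slot.npy");R=down(yaw);S=np.array([sx,sy,.105]);n=R[:,0];s=[]
for k in(1,-1):
    h=ctrl.move_l(S+k*.005*n,vel=.008,contact_N=3)
    d=(ctrl.current_tool_pos()-S)@n;s.append(d);print(k,h,d*1000,ctrl.current_contact_force())
    ctrl.move_l(S,vel=.02)
C=S+n*np.mean(s);print(np.mean(s)*1000,C,ctrl.current_t())
np.save("slotc.npy",[*C[:2],yaw])
```

```text
1 True 3.1829149472697056 [ 0.1643 -1.2077 -2.0076]
-1 True -1.6642363113794882 [ 3.5933  0.0812 -0.3996]
0.7593393179451087 [ 0.517  -0.1308  0.105 ] 13.2583
```

```bash
cat > slide.py <<'E'
from h import *
cx,cy,yaw=np.load("slotc.npy");R=down(yaw);C=np.array([cx,cy,0]);u=R[:,1]
P=lambda s,z:C+s*u+np.array([0,0,z])
if __name__=="__main__":
    ctrl.move_l(P(-.0335,.105),vel=.05);ctrl.sleep(.3);f0=ctrl.current_contact_force();print("f0",f0)
    h=ctrl.move_l(P(-.0335,.0945),vel=.008,contact_N=3.5)
    z=ctrl.current_tool_pos()[2];f=ctrl.current_contact_force();print("touch",h,z,f)
    z-=.001
    if h:
        ctrl.move_l(P(-.0335,z),vel=.008);ctrl.sleep(.2);print(ctrl.current_contact_force())
        for i in range(8):
            h=ctrl.move_l(P(.0335,z),vel=.013,contact_N=3.2)
            s=(ctrl.current_tool_pos()-C)@u;fa=ctrl.current_contact_force();ctrl.sleep(.15);f=ctrl.current_contact_force()
            print(h,s*1000,fa,f,ctrl.current_t())
            if not h or f[2]-f0[2]<1.8: break
E
python3 slide.py
```

```text
f0 [-0.0036 -0.3981 -2.2765]
touch True 0.09719242143677409 [ 0.5485 -0.1542  1.3089]
[-0.0615 -0.5399  3.2407]
True -17.80832701944383 [-0.3438 -0.6884 -0.8836] [ 0.7656 -2.6832 -2.1734] 17.8
```

Run:
```python
from slide import *
p=ctrl.current_tool_pos();s0=(p-C)@u;z=p[2]
h=ctrl.move_l(P(s0+.0015,z),vel=.01);ctrl.sleep(.2);fa=ctrl.current_contact_force();print(fa)
e=[]
for k in(1,-1):
    h=ctrl.move_l(P(s0+.0015+k*.006,z),vel=.006,contact_N=2.5)
    s=(ctrl.current_tool_pos()-C)@u;e.append(s);print(k,h,s*1000,ctrl.current_contact_force())
    ctrl.move_l(P(s-k*.0015,z),vel=.01);ctrl.sleep(.1)
sm=np.mean(e);ctrl.move_l(P(sm,z),vel=.01);ctrl.sleep(.2)
print("mid",sm*1000,ctrl.current_contact_force())
h=ctrl.move_l(P(sm,.0875),vel=.01,contact_N=6)
print(h,ctrl.current_tool_pos(),ctrl.current_contact_force(),ctrl.current_t());np.save("sm.npy",sm)
```

```text
[ 1.5909 -0.3571 -1.6279]
1 True -14.606805552333286 [ 0.4921  0.7845 -1.8831]
-1 True -18.2487665865014 [ 0.5603 -2.1577 -0.5913]
mid -16.427786069417344 [-0.5297  0.1816 -2.1294]
False [ 0.5128 -0.115   0.0875] [-0.1557  0.8696 -2.2658] 21.7167
```

Run:
```python
from slide import *
sm=float(np.load("sm.npy"))
h=ctrl.move_l(P(sm,.0795),vel=.008,contact_N=6);ctrl.sleep(.2)
p=ctrl.current_tool_pos();print(h,p,ctrl.current_contact_force(),ctrl.current_t())
if h and p[2]<.0835:
    ctrl.command_gripper(0.5);ctrl.sleep(.3)
    ctrl.move_l([*p[:2],.16],vel=.08)
    ctrl.goto(np.array([*p[:2],.22])-.06*R[:,0],R);ctrl.sleep(.3)
    T=wpose();np.save("w3.npy",T);im=ctrl.read_camera("wrist")
    cv2.imwrite("pics/w3.png",cv2.resize(im[60:260,180:460],None,fx=2.5,fy=2.5))
    cv2.imwrite("pics/s3.png",cv2.resize(ctrl.read_camera("scene")[180:380,0:300],None,fx=2.5,fy=2.5))
    print(ctrl.current_t(),ctrl.current_contact_force())
```

```text
True [ 0.5127 -0.115   0.0812] [-1.9721  0.0743  8.3646] 22.6833
25.4917 [-0.0359  0.0744  0.6101]
```

Contact came at exactly the expected home height, 0.0812. I'll check both pictures.

View pics/w3.png

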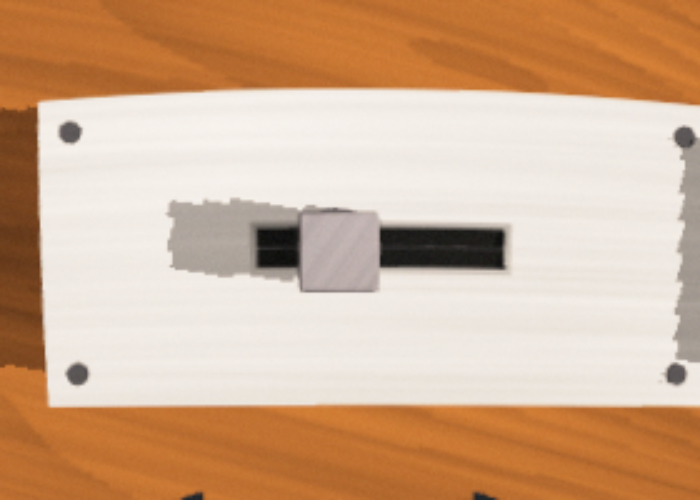

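View pics/s3.png

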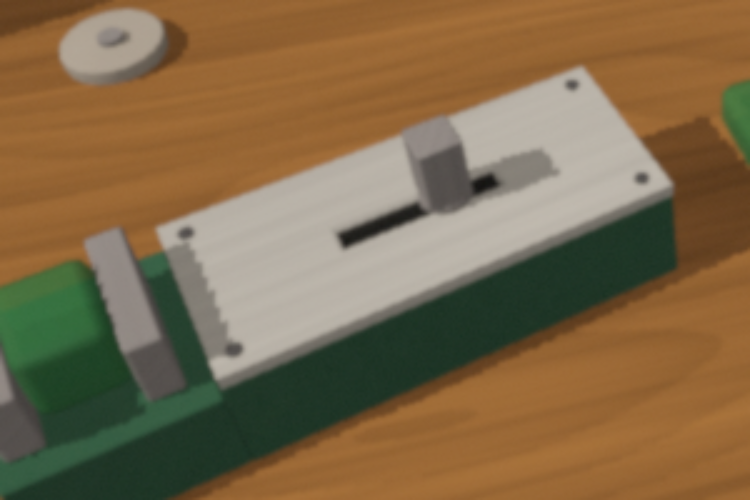

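The wrist crop shows the pin head at (340,250), square on the slot. The scene crop shows it upright at (440,165) with its collar on the cover and the gripper clear.

```bash
python3 -c "
from bench import ctrl
print(ctrl.sign_off())"
```

```text
the job is handed in; nothing more can be done
None
```

The lock pin is seated upright in the hidden hole with its collar on the cover and the gripper clear; I handed the job in after about 25.5 s, and no verdict was returned.

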